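Lock the inspection turntable with its transport pin

TASK

Lock the sloping inspection turntable for transport: take the red-handled pin out of its rest, turn the blue plate until its hole lies over the hole in the lock ring hidden beneath it (somewhere within the yellow mark on the rim; you must find it by feel), and push the pin through both until its collar is down flush on the plate. Do not force the pin, do not disturb the other things on the table, and leave the pin standing in place, released.

Things in the scene. Friction and masses are not known exactly. Their poses are not given: they have to be found in the camera images.
- pin: Steel pin, 112 mm long, upright in its rest, collar on the rest's top. Origin: on its axis, underside of the collar; z from tip to handle. Round shank 14 mm thick, tip at z = -60 mm, last 8 mm tapering to 7 mm. Collar 28 mm wide, z = 0 to 6 mm. Red handle block z = 6 to 52 mm, 34 mm along x, 22 mm along y: grip it across y, at about z = 29 mm. 0.15 kg, varying.
- pin_tip (a point): Tip of the pin's shank, 60 mm below the collar's underside; axes as the pin's.
- pin_rest: Black block 50 x 50 x 70 mm, fixed to the table, with a vertical hole 65 mm deep in its top that holds the pin. Origin at the centre of its underside, z up.
- stand: Fixed stand of the turntable, foot 150 x 176 mm. Origin on the table under the plate's centre; z up, -x to the low side of the slope (roughly to the left as the robot sees it). The plate's axis leans 30 degrees from vertical towards -x: (-0.5, 0, 0.866) in the stand's frame. Aluminium rim round the plate, 164 mm wide, 3 mm below the plate's top.
- plate_centre (a point): Centre of the blue plate's top face, on its turning axis, 105 mm above the table; fixed to the stand (axes as the stand's, not leaning). The plate is 146 mm wide and 16 mm thick. On it a low disc in the middle, 52 mm wide and 4 mm high, and opposite the hole, 52 mm from the centre, a black turning post 28 mm high and 18 mm wide.
- plate_hole (a point): Centre of the mouth of the plate's hole, level with the plate's top; moves with the plate. Its z is the plate's axis, outwards; x points to the plate's centre. Through hole 18 mm wide, 2 mm chamfer, 48 mm from the centre. A pin put in here stops 18 mm down on the lock ring unless the holes meet; it can pull the plate round. Fully in, its collar lies on the plate.
- rim_mark (a point): Middle of the yellow mark on the rim's lowest part (spans 31 degrees). Fixed under the plate lies the lock ring, a steel disc, its face 18 mm below the plate's top, with one chamfered hole, 18 mm wide, on the same 48 mm circle, open below. It cannot be seen and its place is given nowhere: it lies within the mark, at a plate joint value of -0.25 to 0.25. Feel for it with the pin.
- plate (a joint): Angle of the blue plate about its leaning axis, rad, counter-clockwise seen from above; 0: hole at the lowest point, beside the middle of the yellow mark. Range -1.6 to 1.6, friction 0.06 N m, stays where it is left. At the start between 0.6 and 1.2, so the hole is well to one side of the mark.
- ipa_bottle: Bystander: white bottle with red cap, 60 mm in diameter, 146 mm tall, origin under its centre.
- swab_pot: Bystander: clear pot with swabs, 34 mm in diameter, 92 mm tall, origin under its centre.
- drop_bottle: Bystander: brown dropper bottle, 32 mm in diameter, 76 mm tall, origin under its centre.
- timer: Bystander: small grey timer, 46 x 52 x 19 mm, origin under its centre.
- lens_tissue: Bystander: flat packet, 62 x 90 x 16 mm, origin under its centre.
- blower_bulb: Bystander: dark rubber blower lying on its side, 50 x 116 x 50 mm, origin under its middle.

How it is judged:
By the outcome, as a careful person would: the job done as asked, in the order asked, and still so for the second after the job is handed in, with the robot touching nothing.
It also fails if it takes over 58 s, if anything falls off the work surface, if the arm or the gripper's body presses on something with over 40 N, if the wrist force passes 120 N, or if a joint passes its speed limit or range.

ROBOT

A 6-joint arm with a two-finger parallel gripper is mounted at the origin on a cart in front of the work surface, level with it; the furniture and walls round the work are solid. World frame = base frame: x ahead of the robot, y to its left, z up, the work surface at z = 0. Lengths are in mm, angles in degrees, forces in N, time in s.
With the tool pointing down it reaches from about 350 to 850 mm from the base axis. Payload 8.1 kg.
Tool frame: the origin (TCP) lies midway between the tips of the shut fingers; the grasp point (between the pads) lies 19 mm behind it (r.pinch_z is the distance from the TCP to the grasp point, in mm); z points along the fingers, y is the line along which they close (so a half turn about z gives the same grasp; the last joint's range is limited). The gripper opens to 85 mm and grips with 20 to 120 N. Pads are 22 mm wide; open, the fingers measure 114 mm over their backs; the gripper's body (76 mm by 85 mm) begins 54 mm behind the grasp point. The pads swing forward as they close: fully open they stand 13 mm farther back than shut.
Start: joints at [67.185, 7.471, 85.268, -0, 87.261, -4.893], TCP at [184.613, 570.897, 231.292] pointing down, gripper open.
Joint ranges: [-169.43, 169.43], [-51.17, 129.36], [1.28, 143.12], [-76.62, 256.62], [0, 156.53], [-152.29, 152.29]. Speed limits (degrees/s): [136.94, 136.94, 159.86, 180, 180, 180].

INTERFACE

Orientations are given as [roll, pitch, yaw] about the fixed x, y, z axes, in that order (R = Rz(yaw) Ry(pitch) Rx(roll)).
In Python, from bench import sensors, optics, job, r gives the robot as it stands.
- The arm moves only by the tool play_rows, never from a script. Its argument "motion" is a list that holds one entry, the list of rows, each a list of 6 numbers: the shift along the tool's x, y, z in cm, then the turn, a rotation vector about the tool's x, y, z in degrees. In form: [[[x, y, z, ax, ay, az], ...]]. A call has 1 to 5 rows; each row is the pose to reach, as a shift and turn from the pose commanded when the call began, along the tool's axes at that moment; what a row does not reach only later rows make up. A row lasts 1/10 s, in which the tool goes at most 50 mm and 8.59 degrees, less where a joint would pass 70% of its speed; a pose out of reach is approached as far as the arm can. A call with a gripper value outside its range is refused whole. "jaw" is the opening, from 0 (shut) to 1 (fully open), set as the call begins (left out, the last holds). The fingers move at their own pace and stop on an object; "squeeze" is the grip in N (left out, the last holds). Time passes only in rows, so rows that repeat a pose let the fingers close. It gives the time, the measured TCP pose, the force, the opening and the grip force at its end, in the units of the state.
- sensors.sense(): the state, without advancing time (a new reading comes with each control period).
- optics.snapshot(name): name is "side" or "top"; returns a dict with "pixels" (480x640x3 uint8, red, green, blue), "mtx" (3x3 intrinsics, pixels), "R" (3x3) and "t" (3): a world point X has camera coordinates R X + t. Camera axes: x right, y down, z forward; pixel columns grow to the right and rows downward; lengths in mm; the calibration is good to about 2 mm. A picture is of the moment at which its call begins. There is no depth.
- job.hand_in(): hands the job in; it is judged then, once.
The state is a dict: "time": time; "joint_pos": joint angles; "qd": joint speeds; "joint_efforts": joint torques, N m; "tool_pos": TCP position; "tcp_rot": TCP orientation; "ft_force": force on the tool from outside, world axes, zero at the start; "wrist_torque": the same for the moment, N m; "finger_gap": finger opening in mm; "grip_force": force on a finger pad.
Only numpy, scipy, OpenCV 4.12 (cv2) and the standard library are available. Lean on these libraries where they do the work, as an engineer would, in place of code of your own. Each camera call takes 0.05 s, during which the arm holds its last target. There are 200 camera calls.

## Working session

There is one attempt and no reset: what is moved stays moved. The work goes in short steps, Python scripts to look and compute and a tool call to move; the robot and the scene stay as the last step left them, time stands still between calls to the robot, and variables do not carry over. Pictures are saved under pics/ and viewed, at most 10 in all, crops included, and the job is handed in when it is done.

Besides the shell and the picture viewer there is one more tool, called after "Emit:" as a command line: name --argument value ..., lists and objects as JSON in quotes. play_rows: Moves the arm, as the interface text tells. Its arguments: {"type":"object","properties":{"motion":{"type":"array","items":{"type":"array","items":{"type":"array","items":{"type":"number"}}}},"jaw":{"type":"number"},"squeeze":{"type":"number"}},"required":["motion"]}

```bash
ls; mkdir -p pics; python3 - <<'E'
from bench import sensors, optics, job, r
import cv2,numpy as np
print(sensors.sense())
for n in("side","top"):
    s=optics.snapshot(n); cv2.imwrite(f"pics/{n}0.png",s["pixels"][:,:,::-1]); print(n,s["mtx"],s["R"],s["t"], -np.array(s["R"]).T@s["t"])
E
```

```text
pics
{'time': 0.0, 'joint_pos': array([ 6.71854762e+01,  7.51484008e+00,  8.53308271e+01, -4.36312759e-04,
        8.72606760e+01, -4.89283296e+00]), 'qd': array([-0.01654505,  0.04242979, -0.00683272, -0.0588175 ,  0.0014375 ,
       -0.00824324]), 'joint_efforts': array([ 1.77369082e-03, -5.69396961e+01, -5.00562000e+01,  2.21287346e-04,
        1.48955325e-02,  5.90792456e-05]), 'tool_pos': array([184.39311493, 570.37975415, 230.232385  ]), 'tcp_rot': array([-1.79894007e+02, -8.63606531e-03,  1.62078322e+02]), 'ft_force': array([-0.95708894,  0.66299051,  0.26519662]), 'wrist_torque': array([-0.04178056,  0.02155019,  0.02754191]), 'grip_force': 0.0, 'finger_gap': 85.24823057796812}
side [[566.2040664    0.         328.81779172]
 [  0.         566.2040664  238.94725087]
 [  0.           0.           1.        ]] [[-0.11066365  0.99384027  0.00592289]
 [ 0.72080548  0.08436147 -0.68798445]
 [-0.68424631 -0.07186562 -0.72570126]] [ 121.82483532 -261.30138432 1347.80771424] [1124.06151084   -2.16962463  797.61290806]
top [[535.07185285   0.         323.06492969]
 [  0.         535.07185285 245.95265432]
 [  0.           0.           1.        ]] [[ 0.00544575 -0.99992165  0.01127117]
 [-0.99003564 -0.00697726 -0.14064403]
 [ 0.14071165 -0.01039295 -0.98999607]] [-73.35371722 452.29228622 989.2793938 ] [ 308.98181197  -59.9106774  1043.82170394]
```

View pics/side0.png

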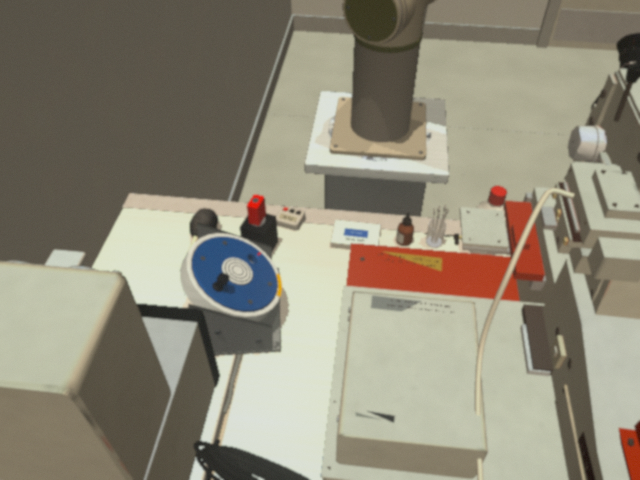

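View pics/top0.png

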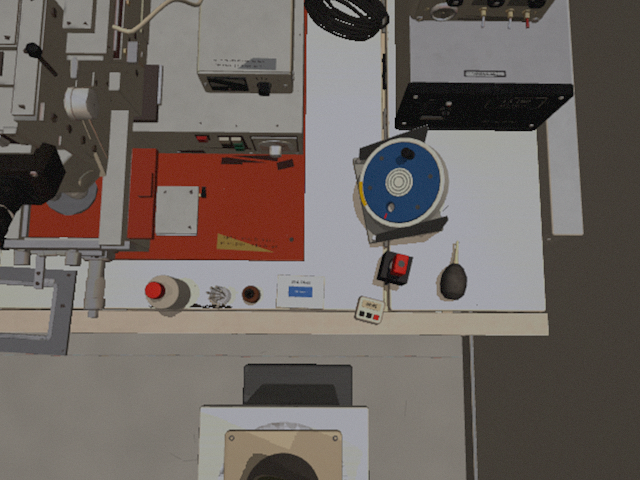

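The side view shows the plate's disc at about (238,270), post (221,283), mark (279,284) and pin handle (257,210). The top view shows the disc at (399,181), post (407,154), hole about (390,208), mark (361,192) and pin (400,264).

```bash
python3 - <<'E'
import cv2,numpy as np
a=cv2.imread("pics/top0.png")[120:300,335:475]; b=cv2.imread("pics/side0.png")[180:330,170:310]
a=cv2.resize(a,None,fx=2.8,fy=2.8,interpolation=3);b=cv2.resize(b,None,fx=2.8,fy=2.8,interpolation=3)
c=np.zeros((504,784,3),np.uint8);c[:,:392]=a;c[:420,392:]=b;cv2.imwrite("pics/c0.png",c)
E
cat > h.py <<'E'
import numpy as np,cv2
from bench import sensors,optics,job,r
def cam(n):
    s=optics.snapshot(n); s={k:np.array(v) for k,v in s.items()}; return s
def ray(s,p):
    d=s["R"].T@np.linalg.solve(s["mtx"],[p[0],p[1],1]); return -s["R"].T@s["t"],d/np.linalg.norm(d)
def tri(s1,p1,s2,p2):
    a,d=ray(s1,p1);b,e=ray(s2,p2)
    k=np.linalg.lstsq(np.c_[d,-e],b-a,rcond=None)[0]; P,Q=a+k[0]*d,b+k[1]*e
    return (P+Q)/2,np.linalg.norm(P-Q)
def plane(s,p,z):
    a,d=ray(s,p); return a+d*(z-a[2])/d[2]
def proj(s,X):
    c=s["R"]@X+s["t"]; u=s["mtx"]@c; return u[:2]/u[2]
E
```

```text
(no output)
```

View pics/c0.png

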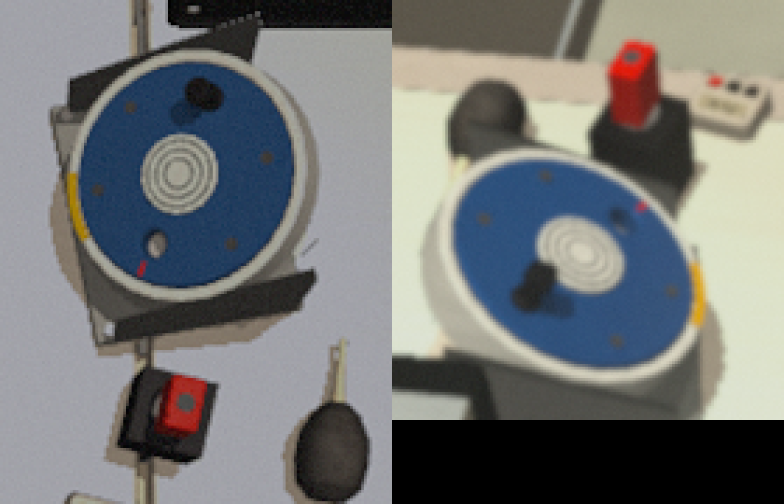

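```bash
python3 - <<'E'
from h import *
T,S=cam("top"),cam("side")
for n,a,b in [("disc",(398.9,182.1),(237.1,270.4)),("hole",(391.1,206.8),(252.1,257.9)),("mark",(363.2,194.3),(279.3,284.6)),("handletop",(401.4,263.6),(256.1,200.7)),("post",(409.3,153.2),(223.9,275.7))]:
    print(n,*tri(T,a,S,b))
print("pin @z122 top", plane(T,(401.4,263.6),122))
# handle edges top view
for nm,s,(x0,x1,y0,y1) in (("top",T,(380,420,245,290)),("side",S,(240,275,185,235))):
    p=s["pixels"][y0:y1,x0:x1].astype(int); m=((p[...,0]>110)&(p[...,1]<70)).astype(np.uint8)
    c=max(cv2.findContours(m,0,2)[0],key=cv2.contourArea)+[x0,y0]
    q=cv2.approxPolyDP(c,1.5,True)[:,0]; print(nm,q.tolist(),cv2.minAreaRect(c))
    if nm=="top": print(np.round([plane(s,k,122)[:2] for k in q],1).tolist())
p=T["pixels"][225:300,370:425].astype(int); m=(p.max(2)<70)
E
```

```text
disc [ 559.29365407 -206.77558908  107.82539567] 2.258201109729944
hole [ 517.02706291 -193.51185993   92.32625576] 0.6544119677081947
mark [ 546.41229663 -144.74568207   65.12004437] 0.3184462454960098
handletop [ 410.05371559 -205.84189916  122.07705908] 0.36456359600938987
post [ 601.05371808 -216.79142025  143.74360242] 4.359831680416379
pin @z122 top [ 410.03684634 -205.67089753  122.        ]
top [[397, 254], [393, 270], [404, 273], [408, 256]] ((400.65386962890625, 263.73077392578125), (12.551432609558105, 18.43491554260254), 11.309932708740234)
[[426.8, -198.3], [398.8, -190.9], [393.7, -209.9], [423.4, -217.4]]
side [[260, 196], [254, 196], [248, 204], [249, 221], [257, 225], [259, 224], [258, 208], [263, 201], [263, 198]] ((254.2376251220703, 209.7587127685547), (14.264154434204102, 29.085166931152344), 9.865806579589844)
```

```bash
cat >> h.py <<'E'
from scipy.spatial.transform import Rotation as Ro
def row(tgt,Rt=None,st=None):
    """row (cm, deg) from the measured pose to a world TCP pose"""
    st=st or sensors.sense(); R0=Ro.from_euler("xyz",st["tcp_rot"],degrees=True)
    Rt=R0 if Rt is None else Rt
    return np.round(np.r_[R0.inv().apply(np.array(tgt)-st["tool_pos"])/10,(R0.inv()*Rt).as_rotvec(degrees=True)],2).tolist()
d=np.array([np.cos(np.radians(101.3)),np.sin(np.radians(101.3)),0]); Z=np.array([0,0,1.])
A=.5*d+np.sqrt(.75)*Z; E0=np.sqrt(.75)*d-.5*Z; E1=np.cross(A,E0)
C=np.array([559.7,-208.8,105.])
def hole(th): return C+48*(np.cos(th)*E0+np.sin(th)*E1)
E
python3 - <<'E'
from h import *
D=Ro.from_euler("xyz",[180,0,165.5],degrees=True)
print(row([300,250,231],D)); print(row([410,-206,231],D)); print(hole(.95),hole(0))
E
```

```text
[-20.86, -26.95, -0.01, -0.06, -0.01, -3.42]
[-45.35, -66.95, 0.04, -0.06, -0.01, -3.42]
[ 516.67493626 -192.7391381    91.03960585] [ 551.55467174 -168.03661413   81.        ]
```

Emit:
play_rows --motion '[[[-3,-3.9,0,0,0,-0.7],[-6,-7.7,0,0,0,-1.4],[-9,-11.6,0,0,0,-2.1],[-12,-15.4,0,0,0,-2.7],[-15,-19.3,0,0,0,-3.4]]]' --jaw 0.65

```text
time: 0.7
tool_pos: [268.1, 339.4, 231.0]
tcp_rot: [-180.0, 0.0, 165.5]
ft_force: [1.5, -0.8, 0.4]
finger_gap: 55.6
grip_force: 0.0
```

Emit:
play_rows --motion '[[[-3,-3.9,0,0,0,0],[-6,-7.7,0,0,0,0],[-8,-12,0,0,0,0],[-10,-16.5,0,0,0,0],[-12,-21,0,0,0,0]]]'

```text
time: 1.2
tool_pos: [331.3, 106.0, 231.3]
tcp_rot: [180.0, 0.0, 165.5]
ft_force: [1.6, 0.3, 0.2]
finger_gap: 55.2
grip_force: 0.0
```

```bash
python3 - <<'E'
from h import *
D=Ro.from_euler("xyz",[180,0,165.5],degrees=True)
s=sensors.sense();print(s["time"],s["joint_pos"],s["tool_pos"],s["ft_force"],s["finger_gap"])
print(row([410,-206,200],D))
E
```

```text
1.2 [ 9.27960632e+00 -3.51607258e+01  1.21249814e+02 -9.53740874e-04
  9.38641112e+01 -6.62336570e+01] [331.29859329 106.00394027 231.34233553] [1.56949095 0.25254403 0.23137639] 55.20092728295437
[-15.42, -28.24, 3.14, 0.02, 0.04, 0.01]
```

Emit:
play_rows --motion '[[[-2.5,-4.2,0,0,0,0],[-5,-8.4,0,0,0,0],[-7.5,-12.6,0,0,0,0],[-9.8,-16.8,1,0,0,0],[-11.5,-21,2,0,0,0]]]'

```text
time: 1.7
tool_pos: [390.6, -126.8, 211.5]
tcp_rot: [-180.0, 0.1, 165.4]
ft_force: [1.4, -0.1, 0.2]
finger_gap: 55.5
grip_force: 0.0
```

Emit:
play_rows --motion '[[[-1.7,-3.5,0.5,0,0,0],[-2.8,-5.5,1,0,0,0],[-2.8,-5.5,1,0,0,0],[-2.8,-5.5,1,0,0,0]]]'

```text
time: 2.1
tool_pos: [403.1, -184.6, 200.9]
tcp_rot: [180.0, -0.1, 165.4]
ft_force: [-0.1, -0.1, 0.4]
finger_gap: 55.4
grip_force: 0.0
```

```bash
python3 - <<'E'
from h import *
D=Ro.from_euler("xyz",[180,0,165.5],degrees=True)
s=sensors.sense();print(s["time"],s["joint_pos"],s["tool_pos"],s["ft_force"])
print(row([410,-206,82],D))
T,S=cam("top"),cam("side")
c=np.zeros((480,800,3),np.uint8);c[:,:400]=cv2.resize(T["pixels"][150:330,320:470],(400,480));c[:,400:]=cv2.resize(S["pixels"][100:280,180:330],(400,480))
cv2.imwrite("pics/g1.png",c[...,::-1])
E
```

```text
2.1 [-3.12530519e+01 -1.66596710e+01  1.11280986e+02  1.83159415e-02
  8.54555743e+01 -1.06657575e+02] [ 403.05700703 -184.58323804  200.92016612] [-0.08778869 -0.10848048  0.37116623]
[-1.23, -1.91, 11.89, 0.04, -0.07, -0.1]
```

View pics/g1.png

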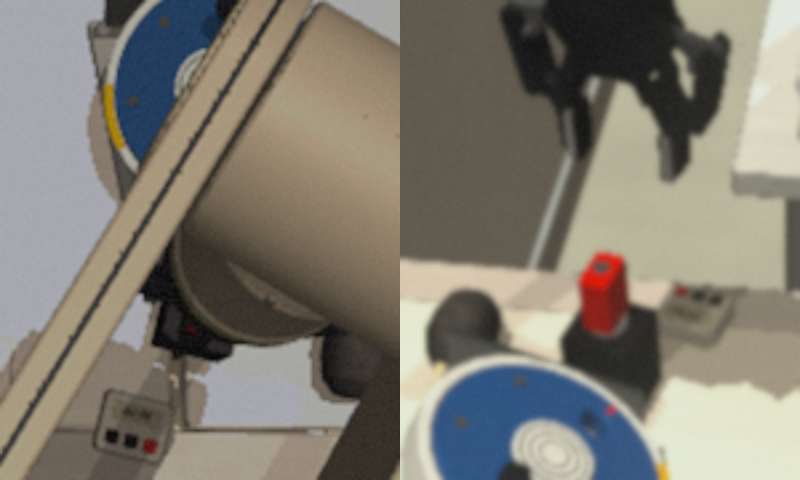

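The top view is blocked by the arm. The side crop shows the fingertips at (575,155) and (668,175), above and slightly right of the handle at (603,290).

Emit:
play_rows --motion '[[[-1.2,-1.9,1.5,0,0,0],[-1.2,-1.9,4,0,0,0],[-1.2,-1.9,6,0,0,0],[-1.2,-1.9,6,0,0,0],[-1.2,-1.9,6,0,0,0]]]' --jaw 0.6

```text
time: 2.7
tool_pos: [410.4, -205.2, 141.9]
tcp_rot: [180.0, -0.0, 165.6]
ft_force: [1.0, -0.3, -0.7]
finger_gap: 51.1
grip_force: 0.0
```

```bash
python3 - <<'E'
from h import *
D=Ro.from_euler("xyz",[180,0,165.5],degrees=True)
s=sensors.sense();print(s["tool_pos"])
print(row([410,-206,82],D))
S=cam("side")
im=S["pixels"].copy()
yv=Ro.from_euler("xyz",s["tcp_rot"],degrees=True).apply([0,1,0])
for k in (-25,0,25): 
    p=proj(S,s["tool_pos"]+k*yv); print(p)
cv2.imwrite("pics/g2.png",cv2.resize(im[140:240,200:310],(660,600),interpolation=2)[...,::-1])
E
```

```text
[ 410.41537807 -205.19840382  141.87213787]
[0.02, -0.09, 5.99, 0.01, -0.0, 0.06]
[242.54104687 188.97052613]
[255.53118988 192.44386071]
[268.68179452 195.96009989]
```

View pics/g2.png

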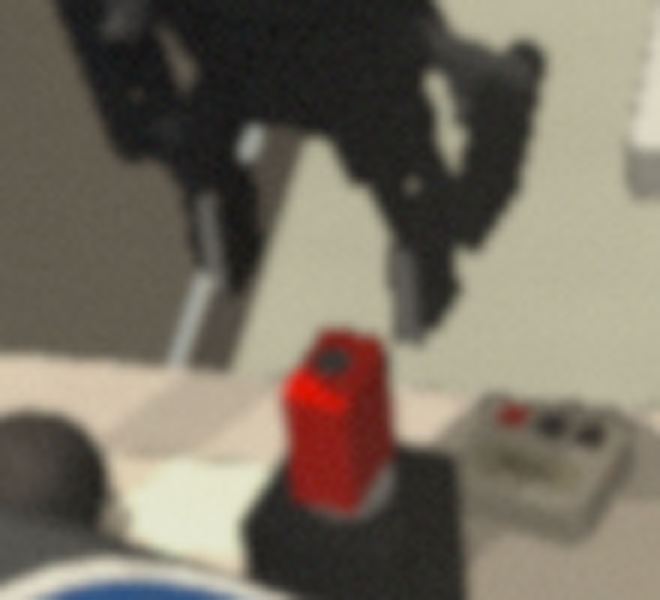

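The fingertips at crop (230,290) and (415,340) straddle the handle, whose top is at (335,360). I descend and grip.

Emit:
play_rows --motion '[[[0,-0.1,2.5,0,0,0],[0,-0.1,5,0,0,0],[0,-0.1,6,0,0,0],[0,-0.1,6,0,0,0],[0,-0.1,6,0,0,0]]]'

```text
time: 3.25
tool_pos: [410.8, -207.4, 82.7]
tcp_rot: [-180.0, 0.1, 165.5]
ft_force: [0.0, -0.6, 0.4]
finger_gap: 51.2
grip_force: 0.0
```

Emit:
play_rows --motion '[[[0,0,0,0,0,0],[0,0,0,0,0,0],[0,0,0,0,0,0],[0,0,0,0,0,0],[0,0,0,0,0,0]]]' --jaw 0.1 --squeeze 60

```text
time: 3.75
tool_pos: [411.0, -207.7, 82.8]
tcp_rot: [-180.0, 0.1, 165.5]
ft_force: [-0.7, 0.7, 6.2]
finger_gap: 21.5
grip_force: 58.8
```

Emit:
play_rows --motion '[[[0,0,-2,0,0,0],[0,0,-5,0,0,0],[0,0,-9,0,0,0],[0,0,-13,0,0,0],[0,0,-14,0,0,0]]]'

```text
time: 4.25
tool_pos: [412.0, -208.3, 226.8]
tcp_rot: [-179.9, 0.4, 165.5]
ft_force: [0.4, -0.2, -0.5]
finger_gap: 21.3
grip_force: 59.9
```

```bash
cat >> h.py <<'E'
# tool orientation with the pin along the plate's axis: minimal tilt of the grasp pose
DN=Ro.from_euler("xyz",[180,0,165.5],degrees=True)
TI=Ro.from_rotvec(np.radians(30)*np.cross(Z,d))
RT=TI*DN
OFF=12.8   # TCP to collar underside, along tool z
def tcp_for_tip(tip): return tip+(60+OFF)*A   # tip of pin -> TCP
E
python3 - <<'E'
from h import *
s=sensors.sense();print(s["time"],s["joint_pos"],s["tool_pos"],s["ft_force"],s["wrist_torque"])
print(RT.as_matrix())
g=tcp_for_tip(hole(.95)+30*A); print(g, row(g,RT))
E
```

```text
4.25 [-3.31904074e+01 -1.48476724e+01  1.07097464e+02 -2.38952516e-04
  8.72997006e+01 -1.08666743e+02] [ 412.01162543 -208.33478576  226.81032951] [ 0.44850857 -0.16400089 -0.53594334] [-0.01959376 -0.03421164  0.00556963]
[[-0.95672204  0.274015    0.09797307]
 [ 0.19320045  0.84986605 -0.49030733]
 [-0.21761555 -0.45015939 -0.8660254 ]]
[ 506.60330444 -142.33554465  180.06701736] [-7.47, 8.77, 4.71, 26.86, -12.64, -0.11]
```

Emit:
play_rows --motion '[[[-1.5,1.8,0,5.4,-2.5,0],[-3,3.5,0.5,10.7,-5.1,0],[-4.5,5.3,1.5,16.1,-7.6,0],[-6,7,3,21.5,-10.1,0],[-7.5,8.8,4.7,26.9,-12.6,-0.1]]]'

```text
time: 4.75
tool_pos: [506.0, -139.8, 174.7]
tcp_rot: [-152.5, 12.4, 168.6]
ft_force: [-0.2, -0.2, -1.3]
finger_gap: 21.7
grip_force: 59.9
```

Emit:
play_rows --motion '[[[0,0,0,0,0,0],[0,0,0,0,0,0]]]'

```text
time: 4.95
tool_pos: [503.9, -139.3, 172.4]
tcp_rot: [-152.7, 11.9, 168.7]
ft_force: [0.8, -0.2, -1.3]
finger_gap: 21.0
grip_force: 59.9
```

```bash
python3 - <<'E'
from h import *
s=sensors.sense();print(s["time"],s["joint_pos"],s["tool_pos"],s["ft_force"],s["wrist_torque"])
g=tcp_for_tip(hole(.95)+30*A); print(g, row(g,RT))
T,S=cam("top"),cam("side")
R=Ro.from_euler("xyz",s["tcp_rot"],degrees=True)
for k in (12.8,72.8): print([proj(c,s["tool_pos"]+R.apply([0,0,k])) for c in (T,S)])
im=S["pixels"]
c=np.zeros((600,800,3),np.uint8);c[:,:500]=cv2.resize(S["pixels"][180:300,200:300],(500,600),interpolation=2);c[:450,500:]=cv2.resize(T["pixels"][130:280,350:450],(300,450))
cv2.imwrite("pics/g3.png",c[...,::-1])
E
```

```text
4.95 [ -1.60017348  -8.06856242 112.11024581 -30.56691014  71.90444165
 -68.76732901] [ 503.90041895 -139.26679283  172.37631693] [ 0.8383986  -0.18847126 -1.34964406] [ 0.34713028  0.05735092 -0.01672796]
[ 506.60330444 -142.33554465  180.06701736] [-0.48, -0.54, -0.5, 0.16, -0.57, 0.44]
[array([368.54744993, 204.80547818]), array([279.69785288, 226.00429432])]
[array([382.06493237, 208.33166262]), array([263.45345024, 249.15967771])]
```

View pics/g3.png

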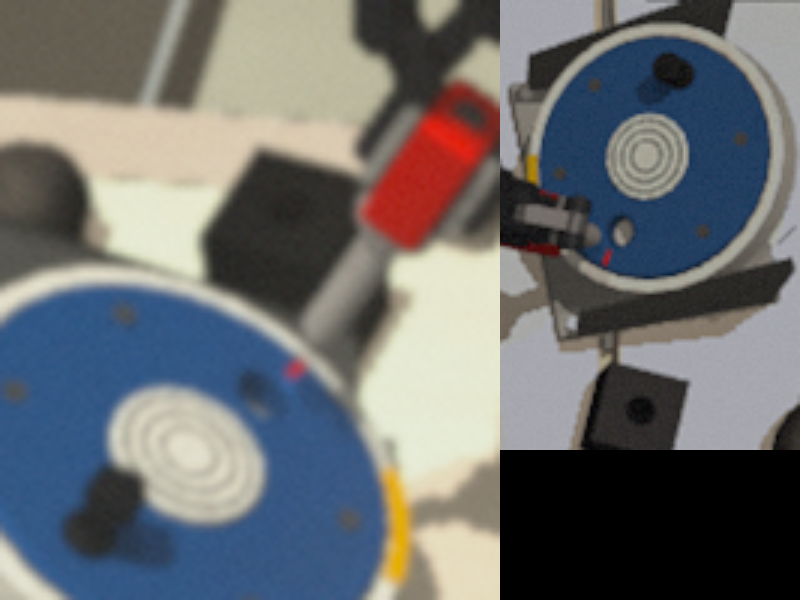

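The side crop has the tip at (318,335), which is (263.6,247) in the full image, with a prediction of (263.5,249). The top view agrees, and the hole is where the model puts it.

Emit:
play_rows --motion '[[[-0.3,-0.3,0,0.2,-0.6,0.4],[-0.5,-0.5,0.8,0.2,-0.6,0.4],[-0.5,-0.5,1.7,0.2,-0.6,0.4],[-0.5,-0.5,1.7,0.2,-0.6,0.4],[-0.5,-0.5,1.7,0.2,-0.6,0.4]]]'

```text
time: 5.55
tool_pos: [509.1, -154.7, 162.2]
tcp_rot: [-152.5, 12.8, 168.4]
ft_force: [1.5, 0.4, -0.8]
finger_gap: 21.1
grip_force: 59.9
```

```bash
python3 - <<'E'
from h import *
s=sensors.sense();print(s["time"],s["tool_pos"],s["ft_force"],s["wrist_torque"])
g=tcp_for_tip(hole(.95)-10*A); print(g, row(g,RT))
R=Ro.from_euler("xyz",s["tcp_rot"],degrees=True)
print(s["tool_pos"]+R.apply([0,0,72.8])-hole(.95))
E
```

```text
5.55 [ 509.10332055 -154.74595977  162.24142749] [ 1.48188038  0.37956585 -0.79896634] [0.31204428 0.04088056 0.06208853]
[ 510.52222733 -161.94783782  145.42600121] [0.09, 0.19, 1.82, -0.09, 0.08, -0.26]
[-0.37209629  2.17718345  8.23181742]
```

Emit:
play_rows --motion '[[[0.1,0.2,0.3,0,0,0],[0.1,0.2,0.8,0,0,0],[0.1,0.2,1.3,0,0,0],[0.1,0.2,1.8,0,0,0],[0.1,0.2,1.8,0,0,0]]]'

```text
time: 6.05
tool_pos: [510.5, -161.3, 145.1]
tcp_rot: [-152.5, 12.7, 168.4]
ft_force: [0.0, 0.1, -0.0]
finger_gap: 21.2
grip_force: 59.9
```

```bash
python3 - <<'E'
from h import *
s=sensors.sense();print(s["time"],s["tool_pos"],s["ft_force"],s["wrist_torque"])
R=Ro.from_euler("xyz",s["tcp_rot"],degrees=True)
t=s["tool_pos"]+R.apply([0,0,72.8])-C; print("depth",t@A,"rad",np.hypot(t@E0,t@E1),"th",np.arctan2(t@E1,t@E0))
print("F along A",s["ft_force"]@A,s["ft_force"]@E0,s["ft_force"]@E1)
E
```

```text
6.05 [ 510.53291969 -161.32450779  145.07484642] [ 0.04907217  0.11590681 -0.02240209] [ 3.68984846e-01  8.70629570e-02 -7.60309229e-05]
depth -9.999359796598558 rad 48.17687946832192 th 0.9384982228620143
F along A 0.032621432169869145 0.10130615408455508 -0.0708323801128101
```

```bash
cat >> h.py <<'E'
def rep():
    s=sensors.sense(); R=Ro.from_euler("xyz",s["tcp_rot"],degrees=True)
    t=s["tool_pos"]+R.apply([0,0,60+OFF])-C; f=s["ft_force"]
    print("t %.2f depth %.1f rad %.1f th %.3f | F A %.1f E0 %.1f E1 %.1f grip %.1f"%(s["time"],-t@A,np.hypot(t@E0,t@E1),np.arctan2(t@E1,t@E0),f@A,f@E0,f@E1,s["finger_gap"]),"T",np.round(s["wrist_torque"],2))
    return s
def rows(ths,deps,rad=48):
    s=rep()
    for th,dp in zip(ths,deps):
        e=np.cos(th)*E0+np.sin(th)*E1
        print(th,dp,row(tcp_for_tip(C+rad*e-dp*A),RT,s))
E
python3 - <<'E'
from h import *
rows([.8,.67,.54,.41,.30],[11,12,13,14,14])
E
```

```text
t 6.05 depth 10.0 rad 48.2 th 0.938 | F A 0.0 E0 0.1 E1 -0.1 grip 21.2 T [ 0.37  0.09 -0.  ]
0.8 11 [-0.19, 0.63, 0.1, -0.09, 0.09, -0.2]
0.67 12 [-0.42, 1.21, 0.2, -0.09, 0.09, -0.2]
0.54 13 [-0.73, 1.75, 0.3, -0.09, 0.09, -0.2]
0.41 14 [-1.1, 2.25, 0.4, -0.09, 0.09, -0.2]
0.3 14 [-1.47, 2.63, 0.4, -0.09, 0.09, -0.2]
```

Emit:
play_rows --motion '[[[-0.19,0.63,0.1,-0.1,0.1,-0.2],[-0.42,1.21,0.2,-0.1,0.1,-0.2],[-0.73,1.75,0.3,-0.1,0.1,-0.2],[-1.1,2.25,0.4,-0.1,0.1,-0.2],[-1.47,2.63,0.4,-0.1,0.1,-0.2]]]'

```text
time: 6.55
tool_pos: [533.1, -143.2, 133.6]
tcp_rot: [-152.5, 12.6, 168.6]
ft_force: [-1.7, -1.8, -0.6]
finger_gap: 21.2
grip_force: 60.0
```

Emit:
play_rows --motion '[[[0,0,0,0,0,0],[0,0,0,0,0,0]]]'

```text
time: 6.75
tool_pos: [533.2, -143.3, 134.0]
tcp_rot: [-152.6, 12.7, 168.6]
ft_force: [-0.1, -0.8, -0.8]
finger_gap: 21.4
grip_force: 59.9
```

```bash
python3 - <<'E'
from h import *
rows([.30,.30],[17,19])
T=cam("top");S=cam("side");c=np.zeros((600,800,3),np.uint8);c[:,:500]=cv2.resize(S["pixels"][180:300,200:300],(500,600),interpolation=2);c[:450,500:]=cv2.resize(T["pixels"][130:280,350:450],(300,450))
cv2.imwrite("pics/g4.png",c[...,::-1])
E
```

```text
t 6.75 depth 13.0 rad 47.4 th 0.278 | F A -1.1 E0 -0.2 E1 0.2 grip 21.4 T [ 0.31  0.04 -0.01]
0.3 17 [0.11, -0.02, 0.4, 0.05, 0.09, -0.01]
0.3 19 [0.11, -0.02, 0.6, 0.05, 0.09, -0.01]
```

View pics/g4.png

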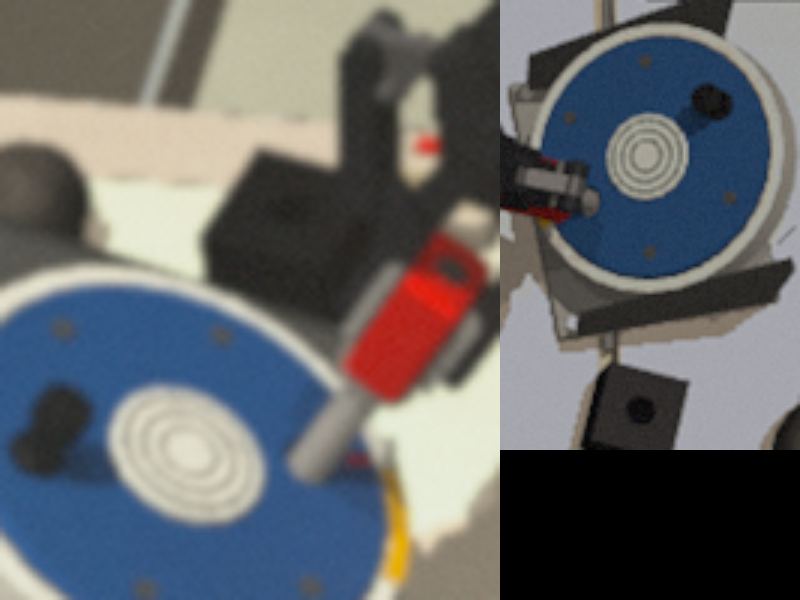

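The plate followed: the post moved to side crop (50,430), and the pin is in the hole at (315,460). Now I feel for the ring face.

Emit:
play_rows --motion '[[[0.11,0,0.2,0,0,0],[0.11,0,0.4,0,0,0],[0.11,0,0.5,0,0,0],[0.11,0,0.5,0,0,0]]]'

```text
time: 7.25
tool_pos: [532.3, -145.8, 130.0]
tcp_rot: [-152.6, 12.7, 168.6]
ft_force: [-3.1, 3.0, 4.7]
finger_gap: 21.2
grip_force: 61.1
```

```bash
python3 - <<'E'
from h import *
rows([.30,.30],[19,20])
E
```

```text
t 7.25 depth 17.6 rad 47.9 th 0.305 | F A 5.9 E0 0.7 E1 2.5 grip 21.2 T [ 0.49  0.57 -0.27]
0.3 19 [-0.02, 0.03, 0.14, 0.03, 0.07, -0.06]
0.3 20 [-0.02, 0.03, 0.24, 0.03, 0.07, -0.06]
```

```bash
python3 - <<'E'
from h import *
R=RT.inv()
P=lambda th:48*(np.cos(th)*E0+np.sin(th)*E1)
th=.305
for k in range(10):
    print(round(th-.06,3),np.round(R.apply(P(th-.06)-P(th))/10,3)); th-=.06
E
```

```text
0.245 [-0.215  0.191  0.   ]
0.185 [-0.227  0.178 -0.   ]
0.125 [-0.237  0.164  0.   ]
0.065 [-0.246  0.149  0.   ]
0.005 [-0.255  0.134 -0.   ]
-0.055 [-0.262  0.119  0.   ]
-0.115 [-0.269  0.103  0.   ]
-0.175 [-0.275  0.087  0.   ]
-0.235 [-0.279  0.07  -0.   ]
-0.295 [-0.283  0.053 -0.   ]
```

Emit:
play_rows --motion '[[[-0.11,0.1,0.03,0,0,0],[-0.215,0.191,0.03,0,0,0],[-0.215,0.191,0.03,0,0,0]]]'

```text
time: 7.55
tool_pos: [534.9, -144.9, 129.7]
tcp_rot: [-152.5, 12.7, 168.6]
ft_force: [-4.2, 4.3, 7.3]
finger_gap: 21.1
grip_force: 61.1
```

Emit:
play_rows --motion '[[[-0.11,0.09,0,0,0,0],[-0.227,0.178,0,0,0,0],[-0.227,0.178,0,0,0,0]]]'

```text
time: 7.85
tool_pos: [537.4, -144.0, 129.2]
tcp_rot: [-152.5, 12.6, 168.6]
ft_force: [-3.9, 2.9, 5.2]
finger_gap: 21.3
grip_force: 60.8
```

Emit:
play_rows --motion '[[[-0.12,0.08,0,0,0,0],[-0.237,0.164,0,0,0,0],[-0.237,0.164,0,0,0,0]]]'

```text
time: 8.15
tool_pos: [540.2, -142.9, 128.1]
tcp_rot: [-152.6, 12.6, 168.6]
ft_force: [-1.5, -0.0, -0.4]
finger_gap: 21.3
grip_force: 59.9
```

```bash
python3 - <<'E'
from h import *
rep()
for p,f in (((1,1,1),(1,1,1)),): pass
E
```

```text
t 8.15 depth 18.6 rad 48.1 th 0.127 | F A -0.2 E0 0.4 E1 1.5 grip 21.3 T [ 0.25  0.22 -0.09]
```

Force vanished at θ≈0.127, with the tip deeper at 18.6 mm. I probe down here.

Emit:
play_rows --motion '[[[0,0,0.1,0,0,0],[0,0,0.2,0,0,0],[0,0,0.2,0,0,0]]]'

```text
time: 8.45
tool_pos: [540.4, -143.8, 126.4]
tcp_rot: [-152.6, 12.6, 168.6]
ft_force: [0.1, -0.4, -2.3]
finger_gap: 21.4
grip_force: 59.9
```

```bash
python3 - <<'E'
from h import *
rep()
E
```

```text
t 8.45 depth 20.6 rad 48.2 th 0.127 | F A -2.1 E0 0.8 E1 0.0 grip 21.4 T [ 0.29  0.2  -0.04]
```

Emit:
play_rows --motion '[[[-0.12,0.08,0,0,0,0],[-0.246,0.149,0,0,0,0],[-0.246,0.149,0,0,0,0]]]'

```text
time: 8.75
tool_pos: [543.4, -143.0, 126.4]
tcp_rot: [-152.6, 12.6, 168.6]
ft_force: [-1.3, -0.3, -2.0]
finger_gap: 21.5
grip_force: 59.9
```

```bash
python3 - <<'E'
from h import *
rep()
E
```

```text
t 8.75 depth 20.4 rad 48.1 th 0.063 | F A -1.7 E0 0.9 E1 1.4 grip 21.5 T [ 0.27  0.23 -0.09]
```

Emit:
play_rows --motion '[[[0,0,0.1,0,0,0],[0,0,0.2,0,0,0],[0,0,0.3,0,0,0],[0,0,0.3,0,0,0]]]'

```text
time: 9.15
tool_pos: [543.6, -144.5, 123.8]
tcp_rot: [-152.6, 12.7, 168.6]
ft_force: [-0.8, 1.4, -2.0]
finger_gap: 21.5
grip_force: 59.9
```

```bash
python3 - <<'E'
from h import *
rep()
E
```

```text
t 9.15 depth 23.4 rad 48.0 th 0.064 | F A -1.0 E0 2.4 E1 0.5 grip 21.5 T [ 0.38  0.13 -0.08]
```

Emit:
play_rows --motion '[[[0,0,0.1,0,0,0],[0,0,0.2,0,0,0],[0,0,0.3,0,0,0],[0,0,0.3,0,0,0]]]'

```text
time: 9.55
tool_pos: [543.9, -146.0, 121.2]
tcp_rot: [-152.6, 12.6, 168.6]
ft_force: [-0.9, -0.2, -0.5]
finger_gap: 21.4
grip_force: 59.9
```

```bash
python3 - <<'E'
from h import *
rep()
E
```

```text
t 9.55 depth 26.5 rad 48.0 th 0.065 | F A -0.5 E0 0.2 E1 1.0 grip 21.4 T [0.3  0.04 0.01]
```

Emit:
play_rows --motion '[[[0,0,0.2,0,0,0],[0,0,0.5,0,0,0],[0,0,0.8,0,0,0],[0,0,1.0,0,0,0],[0,0,1.0,0,0,0]]]'

```text
time: 10.05
tool_pos: [545.0, -150.9, 112.3]
tcp_rot: [-152.6, 12.7, 168.6]
ft_force: [0.9, -0.3, -1.7]
finger_gap: 21.7
grip_force: 59.8
```

```bash
python3 - <<'E'
from h import *
rep()
E
```

```text
t 10.05 depth 36.6 rad 48.1 th 0.062 | F A -1.7 E0 0.5 E1 -0.8 grip 21.7 T [ 0.48 -0.24  0.15]
```

Emit:
play_rows --motion '[[[0,0,0.2,0,0,0],[0,0,0.5,0,0,0],[0,0,0.8,0,0,0],[0,0,1.1,0,0,0],[0,0,1.1,0,0,0]]]'

```text
time: 10.55
tool_pos: [546.1, -156.4, 102.7]
tcp_rot: [-152.6, 12.7, 168.6]
ft_force: [2.4, 0.6, -3.0]
finger_gap: 21.2
grip_force: 59.7
```

```bash
python3 - <<'E'
from h import *
rep()
E
```

```text
t 10.55 depth 47.7 rad 48.1 th 0.062 | F A -2.6 E0 1.6 E1 -2.5 grip 21.2 T [ 0.59 -0.49  0.32]
```

Emit:
play_rows --motion '[[[-0.05,0.03,0.2,0,0,0],[-0.05,0.03,0.5,0,0,0],[-0.05,0.03,0.8,0,0,0],[-0.05,0.03,1.0,0,0,0],[-0.05,0.03,1.0,0,0,0]]]'

```text
time: 11.05
tool_pos: [547.3, -161.2, 94.0]
tcp_rot: [-152.5, 12.6, 168.6]
ft_force: [1.7, -0.2, -1.5]
finger_gap: 21.2
grip_force: 60.0
```

```bash
python3 - <<'E'
from h import *
rep()
E
```

```text
t 11.05 depth 57.8 rad 48.1 th 0.058 | F A -1.6 E0 0.3 E1 -1.6 grip 21.2 T [ 0.4  -0.04  0.06]
```

Emit:
play_rows --motion '[[[-0.02,0.01,0.07,0,0,0],[-0.02,0.01,0.14,0,0,0],[-0.02,0.01,0.18,0,0,0],[-0.02,0.01,0.18,0,0,0]]]'

```text
time: 11.45
tool_pos: [547.6, -161.9, 92.8]
tcp_rot: [-152.5, 12.6, 168.6]
ft_force: [-1.9, 0.6, -1.0]
finger_gap: 21.4
grip_force: 59.9
```

```bash
python3 - <<'E'
from h import *
rep()
E
```

```text
t 11.45 depth 59.2 rad 48.0 th 0.054 | F A -0.4 E0 1.3 E1 1.7 grip 21.4 T [ 0.22  0.29 -0.13]
```

Emit:
play_rows --motion '[[[0,0,0.04,0,0,0],[0,0,0.08,0,0,0],[0,0,0.08,0,0,0],[0,0,0.08,0,0,0]]]'

```text
time: 11.85
tool_pos: [548.2, -161.9, 92.6]
tcp_rot: [-152.6, 12.7, 168.6]
ft_force: [-3.0, 4.6, 3.9]
finger_gap: 21.4
grip_force: 60.9
```

```bash
python3 - <<'E'
from h import *
rep()
E
```

```text
t 11.85 depth 59.4 rad 48.0 th 0.040 | F A 5.9 E0 2.4 E1 2.0 grip 21.4 T [ 0.54  0.55 -0.35]
```

Emit:
play_rows --motion '[[[0,0,0.03,0,0,0],[0,0,0.03,0,0,0]]]'

```text
time: 12.05
tool_pos: [548.4, -161.9, 92.6]
tcp_rot: [-152.6, 12.7, 168.6]
ft_force: [-3.5, 5.6, 5.9]
finger_gap: 21.2
grip_force: 61.2
```

```bash
python3 - <<'E'
from h import *
rep()
E
```

```text
t 12.05 depth 59.5 rad 48.0 th 0.035 | F A 8.2 E0 2.4 E1 2.3 grip 21.2 T [ 0.66  0.69 -0.35]
```

The collar is seated at 8 N. I release and back off along the axis.

Emit:
play_rows --motion '[[[0,0,0,0,0,0],[0,0,0,0,0,0],[0,0,0,0,0,0],[0,0,0,0,0,0],[0,0,0,0,0,0]]]' --jaw 0.55

```text
time: 12.55
tool_pos: [548.0, -162.5, 91.9]
tcp_rot: [-152.6, 12.6, 168.6]
ft_force: [-0.3, -0.1, -0.4]
finger_gap: 47.0
grip_force: 0.0
```

Emit:
play_rows --motion '[[[0,0,-1.5,0,0,0],[0,0,-4.5,0,0,0],[0,0,-8,0,0,0],[0,0,-12,0,0,0],[0,0,-15,0,0,0]]]'

```text
time: 13.05
tool_pos: [533.4, -87.4, 225.3]
tcp_rot: [-152.6, 12.8, 168.6]
ft_force: [-0.0, -0.4, -0.1]
finger_gap: 46.8
grip_force: 0.0
```

Emit:
play_rows --motion '[[[0,3,-3,0,0,0],[0,5,-5,0,0,0],[0,5,-5,0,0,0]]]'

```text
time: 13.35
tool_pos: [543.2, -18.3, 245.5]
tcp_rot: [-152.7, 12.9, 168.8]
ft_force: [0.2, -0.2, 0.7]
finger_gap: 47.1
grip_force: 0.0
```

```bash
python3 - <<'E'
from h import *
rep()
T=cam("top");S=cam("side");c=np.zeros((600,800,3),np.uint8);c[:,:500]=cv2.resize(S["pixels"][180:300,200:300],(500,600),interpolation=2);c[:450,500:]=cv2.resize(T["pixels"][130:280,350:450],(300,450))
cv2.imwrite("pics/g5.png",c[...,::-1])
E
```

```text
t 13.35 depth -143.9 rad 96.8 th -0.225 | F A 0.5 E0 -0.5 E1 -0.1 grip 47.1 T [ 0.19  0.01 -0.01]
```

View pics/g5.png

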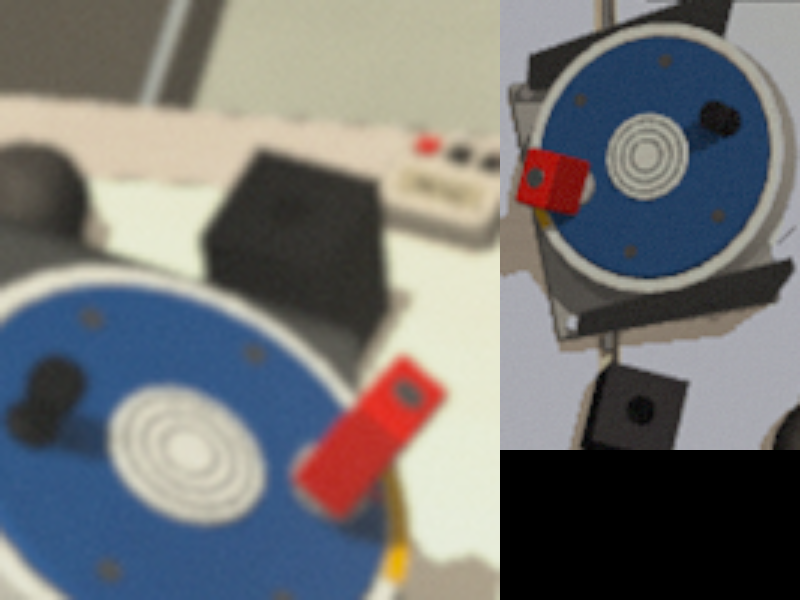

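The pin stands in the plate, collar down: handle top at side crop (408,393) and top crop (535,177). I check its height and hand in if it agrees.

```bash
python3 - <<'E'
from h import *
p,e=tri(cam("top"),(361.7,189),cam("side"),(281.6,258.6)); print(p,e,"height over plate",(p-C)@A,"expect 52")
if abs((p-C)@A-52)<4: print(job.hand_in())
E
```

```text
[ 541.45012948 -137.65998986  125.30705087] 1.160303074668882 height over plate 54.25488618613622 expect 52
the job is handed in; nothing more can be done
None
```

The pin is through the plate and the lock ring, collar seated on the plate with about 8 N. It is released and standing, the job is handed in at about 13 s, and the last camera check put the handle top at 54 mm against 52 mm expected.

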